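# Press a specimen carrier home under the stage lip

### The arm

A 6-joint arm with a two-finger parallel gripper is mounted at the origin on the work surface. World frame = base frame: x ahead of the robot, y to its left, z up, the work surface at z = 0. Lengths are in mm, angles in rad, forces in N, time in s.
With the tool pointing down it reaches from about 250 to 775 mm from the base axis. Payload 8.9 kg.
Tool frame: the origin (TCP) lies at the very end of the fingers, on their centre line; the grasp point (between the pads) lies 19 mm behind it; z points along the fingers, x is the direction in which the jaws open and shut, and the axes are right-handed (so a half turn about z gives the same grasp; the last joint's range is limited). The gripper opens to 85 mm and grips with 20 to 120 N. Pads are 22 mm wide; open, the fingers measure 114 mm over their backs; the gripper's body (76 mm by 85 mm) begins 54 mm behind the grasp point. The pads swing forward as they close: fully open they stand 13 mm farther back than shut.
Start: joints at [1.194, 0.291, -0.153, 1.127, 0, 1.431], TCP at [123.666, 510.226, 231.305] pointing down, gripper open.
Joint ranges: [-2.52, 2.52], [-0.91, 1.74], [-1.3, 1.37], [-1.96, 2.02], [-1.52, 1.47], [-3.14, 3.14]. Speed limits (rad/s): [2.22, 2.22, 2.79, 3.14, 3.14, 3.14].

### API

Orientations are given as a unit quaternion [x, y, z, w].
In Python, from rig import goto, line_to, movej, grip, hold, inverse_kinematics, read_camera, Unreachable, job_done, current_time, current_joints, current_joint_vel, current_joint_torque, current_tcp_pos, current_tool_rot, current_force, current_moment, current_width gives the robot as it stands. Calls block until the motion is done:
- goto(position, orientation): joint-space move of the TCP to a pose.
- line_to(position, orientation=None, speed=150): straight line of the TCP; orientation=None keeps the orientation; speed is the mean speed in mm/s.
- movej(angles): joint-space move.
- grip(opening, squeeze=None): finger opening in mm; squeeze is the grip in N (None keeps the last); returns when the fingers have stopped.
- hold(seconds).
- inverse_kinematics(position, orientation): joint angles nearest the present ones, or None.
- read_camera(name): name is "side" or "top" or "wrist"; returns a dict with "frame" (384x512x3 uint8, blue, green, red), "mtx" (3x3 intrinsics, pixels), "D" ([k1, k2, p1, p2, k3] as OpenCV has them; the pictures are not rectified), "world_from_camera" (4x4, takes a point from camera to world coordinates); the wrist camera has in their place "hand_eye" (4x4, takes a point from camera to tool coordinates, whose origin is the TCP and whose axes are the tool frame's). Camera axes: x right, y down, z forward; pixel columns grow to the right and rows downward; lengths in mm; the calibration is good to about 2 mm. A picture is of the moment at which its call begins: read the wrist's pose just before it. There is no depth.
A pose or a line that the arm cannot do raises Unreachable and nothing moves.
- job_done(): hands the job in, once; it reports no verdict.
Readings, each from a call of its own:
- current_time(): time.
- current_joints(): joint angles.
- current_joint_vel(): joint speeds.
- current_joint_torque(): joint torques, N m.
- current_tcp_pos(): TCP position.
- current_tool_rot(): TCP orientation.
- current_force(): force on the tool from outside, world axes, zero at the start.
- current_moment(): the same for the moment, N m.
- current_width(): finger opening in mm.
Only numpy, scipy, OpenCV 4.12 (cv2) and the standard library are available. Lean on these libraries where they do the work, as an engineer would, in place of code of your own. Each camera call takes 0.05 s, during which the arm holds its last target.

### The job

Pick up the long flat specimen carrier, bring it tongue first over the deck of the microscope stage and slide its tongue under the steel lip until you feel the hidden spring contact, then push on, firmly but without ramming, until the contact is bottomed. Finish while still gripping the carrier and pressing it fully home: do not let go, the spring would push it back out. Leave everything else where it is.

Things in the scene. Friction and masses are not known exactly. Their poses are not given: they have to be found in the camera images.
- carrier: long specimen carrier, loose, 0.11 to 0.23 kg: aluminium plate 100 x 40 x 6 mm (x, y, z) with a steel square post 16 x 16 mm on it, its axis at x -30 mm, its top 40 mm above the underside. Origin: centre of the underside. +x points to the tongue end (away from the post), z up. Balance point about x -19 mm. A 14 mm dark specimen disc is fixed near the middle. Starts flat on the table
- carrier_post (a point): grip point on the post's axis, 26 mm above the carrier's underside (x -30 mm), axes as the carrier
- carrier_tip (a point): middle of the tongue's end face (carrier x +50 mm, 3 mm above the underside), axes as the carrier
- stage: microscope stage, fixed: black base, x -130 to 100, y +-60 mm, flat deck 30 mm above the table. Origin on the table; +x (roughly world +y) is the way the carrier is pushed in. From x 0 to 100 mm a steel cover plate (the lip), 86 mm wide, bridges the deck: underside 41, top 49 mm above the table; the opening under it is 11 mm high and 46 mm wide (y +-23 mm). At x < 0 the deck is bare
- stage_mouth (a point): middle of the opening under the lip's front edge, at deck height (stage x 0, y 0, z 30 mm), axes as the stage
- contact (a joint): travel of the spring contact hidden under the lip, m: 0 free, 0.010 bottomed (rigid). Its free face waits 22 to 34 mm behind the lip's front edge (differs each time, cannot be seen). It pushes back with 3 N at first touch, 9 N at 10 mm, so a steady push of 10 to 20 N bottoms it; when the push goes it drives the carrier back out
- round_carrier: a spare round carrier (plate 52 mm across, 6 mm thick, with a 14 mm square post 32 mm high), not to be used, beside the long one; origin under its centre
- specimen_box: small white plastic box 50 x 36 x 17 mm, beside the long carrier; origin under its centre
- driver: screwdriver lying on the table, about 160 mm long
- dust_cover: aluminium dust cover, upright cylinder 90 mm across, 130 mm high; origin under its centre
- jar: small jar, 40 mm across, 50 mm high; origin under its centre
- collar: dark steel collar, 36 mm across, 14 mm high; origin under its centre
- beaker: white ceramic cup, 60 mm across, 70 mm high; origin under its centre
Mind the look-alikes: they are no part of the job. Leave any brown, orange or yellow look-alike of the carrier alone.

How it is judged (in metres and radians):
On the way, in this order (a step that is already met when the one before it is completed fails the run):
1. the carrier is lifted clear of the table in the fingers (height (world z) of carrier above 0.015 m and contact force between the fingers and carrier above 1 N), for 0.2 s.
2. its tongue is under the lip (x of carrier_tip in the frame of stage above 0.01 m and y of carrier_tip in the frame of stage between -0.006 and 0.006 m and z of carrier_tip in the frame of stage between 0.028 and 0.041 m), for 0.1 s.
At the end, for the whole second after the job is handed in: tongue under the lip between its side walls, level within 4 and square to the stage within 7 degrees; spring contact pressed in by at least 8.5 of its 10 mm; fingers still holding the carrier (over 2 N), pressing it on the stage with 5 to 40 N, at rest (value of joint contact above 0.0085 m and x of carrier_tip in the frame of stage above 0.027 m and y of carrier_tip in the frame of stage between -0.006 and 0.006 m and z of carrier_tip in the frame of stage between 0.028 and 0.041 m and contact force between carrier and stage between 5 and 40 N and contact force between the fingers and carrier above 2 N and angle between carrier's own z axis and vertical below 0.07 rad and angle between the x axis of carrier and the x axis of stage, either way round below 0.12 rad and linear speed of carrier below 0.01 m/s); the arm keeps its last pose, push and grip.
It fails at once if the carrier or the robot is slammed against the stage (over 150 N) (contact force between any of carrier, the arm, the fingers and stage above 150 N).
It fails at once if a bystander is moved by more than 30 mm (distance of any of round_carrier, specimen_box, driver, dust_cover, jar, collar, beaker from where it was at the start of the episode above 0.03 m).
It also fails if it takes over 51 s, if anything falls off the work surface, if the arm or the gripper's body presses on something with over 40 N, if the wrist force passes 120 N, or if a joint passes its speed limit or range.

## Working session

There is one attempt and no reset: what is moved stays moved. The work goes in short steps, each a Python script; the robot and the scene stay as the last script left them, time stands still between calls to the robot, and variables do not carry over. Pictures are saved under pics/ and viewed, and the job is handed in when it is done.

```bash
ls; mkdir -p pics; python3 - <<'E'
from rig import *
import cv2
print(current_time(),current_tcp_pos(),current_tool_rot(),current_width(),current_force())
for n in ("side","top","wrist"):
    c=read_camera(n); cv2.imwrite(f"pics/{n}0.png",c["frame"]); print(n,c["mtx"],c["D"],c.get("world_from_camera",c.get("hand_eye")))
E
```

```text
pics
0.0 [123.51851303 509.81841431 230.74195777] [ 7.85991797e-01  6.18236585e-01 -5.53895249e-04  3.34749907e-04] 85.3924207026312 [-0.10022907  0.41835262 -0.44980331]
side [[462.23776071   0.         254.57026868]
 [  0.         462.23776071 194.57036828]
 [  0.           0.           1.        ]] [0.01261909 0.         0.         0.         0.        ] [[ 9.80541607e-01 -1.41746458e-01  1.35816414e-01  3.59172828e+02]
 [-1.95860410e-01 -7.53240311e-01  6.27907425e-01 -7.78089890e+02]
 [ 1.32987448e-02 -6.42290414e-01 -7.66345984e-01  1.10275099e+03]
 [ 0.00000000e+00  0.00000000e+00  0.00000000e+00  1.00000000e+00]]
top [[369.72390003   0.         252.89237074]
 [  0.         369.72390003 192.15002208]
 [  0.           0.           1.        ]] [-0.03298194  0.          0.          0.          0.        ] [[ 9.08721934e-03 -9.98647361e-01  5.11944319e-02  4.73405125e+02]
 [-9.99484303e-01 -7.49415320e-03  3.12244265e-02  5.51991520e+01]
 [-3.07985322e-02 -5.14517743e-02 -9.98200464e-01  1.06686862e+03]
 [ 0.00000000e+00  0.00000000e+00  0.00000000e+00  1.00000000e+00]]
wrist [[328.51540965   0.         250.34458531]
 [  0.         328.51540965 188.69391352]
 [  0.           0.           1.        ]] [-0.01928806  0.          0.          0.          0.        ] [[ 9.99999372e-01 -5.03018332e-04  1.00118977e-03  7.93238786e-01]
 [ 1.54095977e-04  9.46812625e-01  3.21785377e-01 -8.20544948e+01]
 [-1.10980305e-03 -3.21785021e-01  9.46812108e-01 -1.43137888e+02]
 [ 0.00000000e+00  0.00000000e+00  0.00000000e+00  1.00000000e+00]]
```

View pics/top0.png

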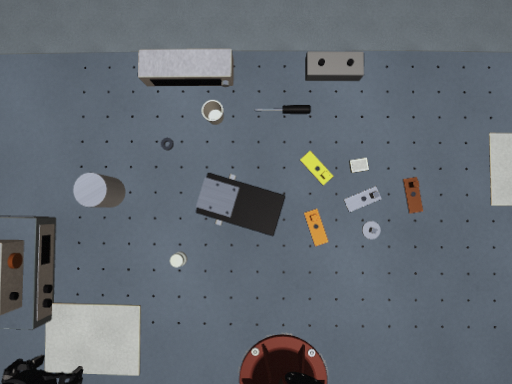

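View pics/side0.png

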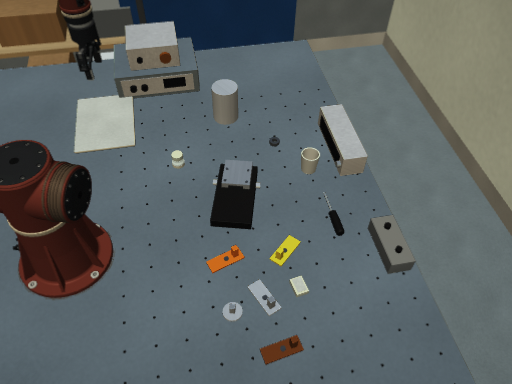

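View pics/wrist0.png

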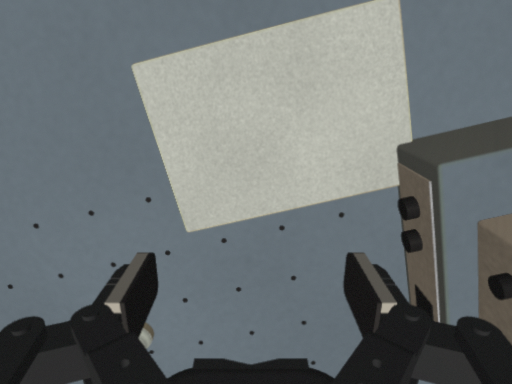

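The grey carrier is near top (363,199) with its post at the right end, so the tongue already faces the stage. The stage is near (240,205) with the lip on its left. The other long plates are the orange, yellow and brown look-alikes. Next I'll enlarge the views and measure.

```bash
cat > h.py <<'E'
import numpy as np, cv2
from rig import *
from scipy.spatial.transform import Rotation as R
def ray(c,uv,T=None):
    T=c["world_from_camera"] if T is None else T
    p=cv2.undistortPoints(np.array(uv,float).reshape(-1,1,2),np.array(c["mtx"]),np.array(c["D"]))[:,0]
    d=np.c_[p,np.ones(len(p))]@np.array(T)[:3,:3].T
    return np.array(T)[:3,3],d
def onplane(c,uv,z,T=None):
    o,d=ray(c,uv,T); return o+d*((z-o[2])/d[:,2])[:,None]
def wristT(c,pos,q):
    M=np.eye(4); M[:3,:3]=R.from_quat(q).as_matrix(); M[:3,3]=pos
    return M@np.array(c["hand_eye"])
E
python3 - <<'E'
import cv2
t=cv2.imread("pics/top0.png")
cv2.imwrite("pics/topcar.png",cv2.resize(t[145:245,330:430],None,fx=6,fy=6,interpolation=cv2.INTER_CUBIC))
cv2.imwrite("pics/topst.png",cv2.resize(t[165:240,190:290],None,fx=8,fy=8,interpolation=cv2.INTER_CUBIC))
s=cv2.imread("pics/side0.png")
cv2.imwrite("pics/sidecar.png",cv2.resize(s[150:330,200:320],None,fx=3.3,fy=3.3,interpolation=cv2.INTER_CUBIC))
E
```

```text
(no output)
```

View pics/topcar.png

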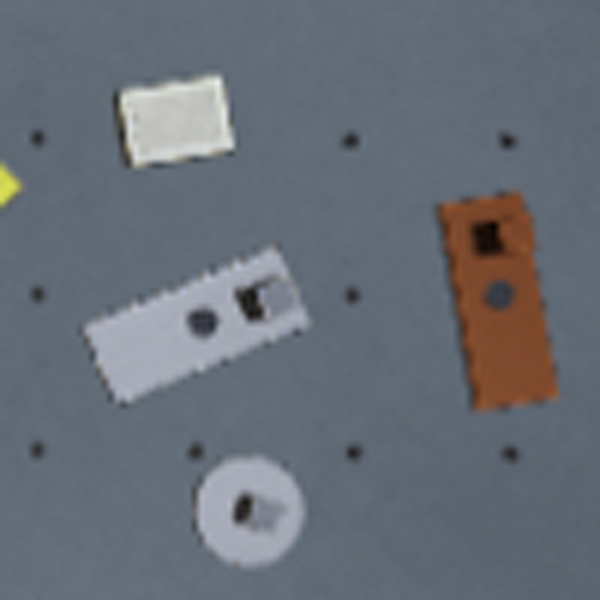

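View pics/topst.png

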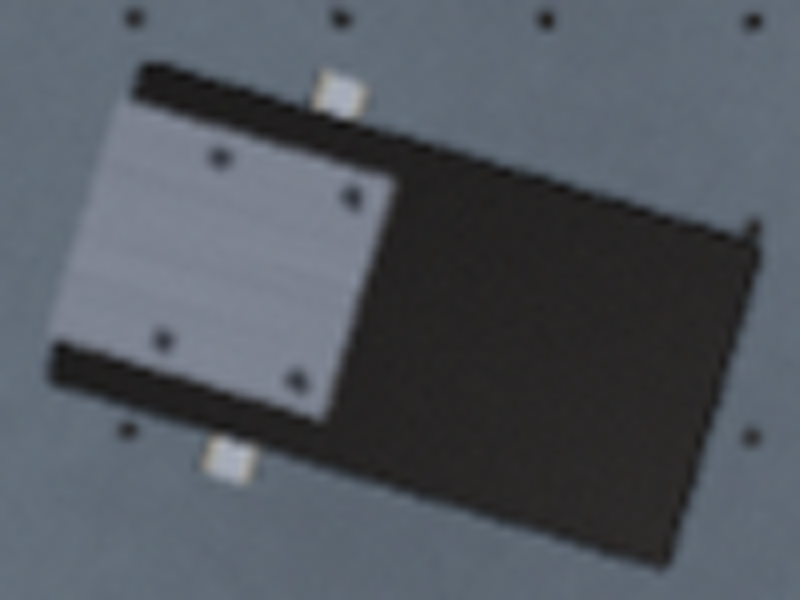

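View pics/sidecar.png

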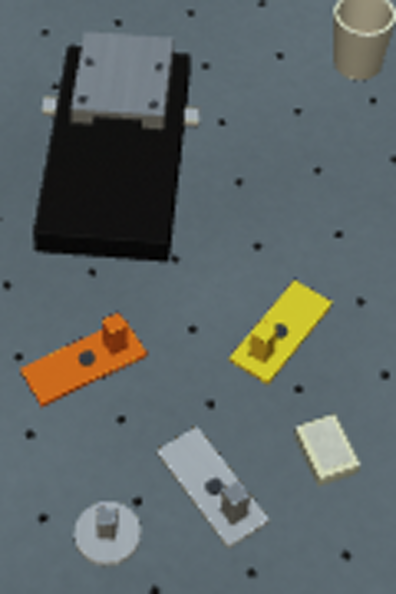

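In the top crop, the carrier corners are near (88,328), (275,250), (310,322) and (122,402). The lip's front edge runs (398,180) to (328,422), and the deck corners are clear. I'll compute positions from masks and check them against the stated sizes.

```bash
cat > m.py <<'E'
from h import *
c=read_camera("top"); f=c["frame"]
hsv=cv2.cvtColor(f,cv2.COLOR_BGR2HSV)
def rect(mask):
    cs,_=cv2.findContours(mask,cv2.RETR_EXTERNAL,cv2.CHAIN_APPROX_NONE)
    k=max(cs,key=cv2.contourArea); return k[:,0].astype(float)
# carrier: brighter than table
def roi(m,u0,v0,u1,v1):
    o=np.zeros_like(m); o[v0:v1,u0:u1]=m[v0:v1,u0:u1]; return o
g=f.min(axis=2)
print("tbl",f[180,370],"car",f[203,353],"lip",f[190,215],"deck",f[205,255])
def fit(name,mask,z):
    k=rect(mask); P=onplane(c,k,z)[:,:2].astype(np.float32)
    (cx,cy),(w,h),a=cv2.minAreaRect(P); b=cv2.boxPoints(((cx,cy),(w,h),a))
    print(name,"c",cx,cy,"size",w,h,"ang",a,"\n",b.round(1).tolist())
m=roi(((g>135)*255).astype(np.uint8),340,180,386,218)
m=cv2.morphologyEx(m,cv2.MORPH_CLOSE,np.ones((5,5)))
fit("carrier",m,6)
ml=roi(((g>105)*255).astype(np.uint8),192,170,242,221); fit("lip",cv2.morphologyEx(ml,cv2.MORPH_CLOSE,np.ones((5,5))),49)
mb=roi(((f.max(axis=2)<60)*255).astype(np.uint8),192,170,290,240)|ml
mb=cv2.morphologyEx(mb,cv2.MORPH_OPEN,np.ones((3,3)));fit("base",mb,30)
def px(x,y,s,u0,v0): return [u0+(x+.5)/s-.5,v0+(y+.5)/s-.5]
print("car man",onplane(c,[px(*p,6,330,145) for p in [(88,328),(275,250),(310,322),(122,402)]],6).round(1))
print("disc",onplane(c,[px(203,322,6,330,145)],6).round(1),"posttop",onplane(c,[px(283,297,6,330,145)],40).round(1))
print("lip man",onplane(c,[px(*p,8,190,165) for p in [(118,98),(398,180),(328,422),(50,340)]],49).round(1))
print("deck man",onplane(c,[px(*p,8,190,165) for p in [(145,62),(762,245),(668,572),(50,382)]],30).round(1))
print("others",onplane(c,[px(250,512,6,330,145),px(176,120,6,330,145),px(500,300,6,330,145)],6).round(1), onplane(c,[(317,227),(317,168),(177,261),(212,111)],6).round(1))
s=read_camera("side")
q=lambda x,y:[200+(x+.5)/3.3-.5,150+(y+.5)/3.3-.5]
print("side car",onplane(s,[q(*p) for p in [(158,451),(198,428),(270,519),(230,545)]],6).round(1))
print("side lip",onplane(s,[q(*p) for p in [(72,110),(166,117),(173,39),(83,33)]],49).round(1))
print("side deckfront",onplane(s,[q(*p) for p in [(34,237),(169,247)]],30).round(1))
E
python3 m.py
```

```text
tbl [119 107  96] car [186 174 169] lip [142 129 124] deck [36 36 39]
carrier c 511.79254150390625 -223.905029296875 size 41.0862922668457 99.60577392578125 ang 22.987947463989258 
 [[473.3999938964844, -186.10000610351562], [512.2999877929688, -277.79998779296875], [550.2000122070312, -261.70001220703125], [511.29998779296875, -170.0]]
lip c 513.1940307617188 187.0673828125 size 100.37657928466797 84.37887573242188 ang 73.91654968261719 
 [[458.79998779296875, 150.5], [539.7999877929688, 127.19999694824219], [567.5999755859375, 223.60000610351562], [486.6000061035156, 247.0]]
base c 502.1945495605469 124.18374633789062 size 233.83094787597656 134.20782470703125 ang 73.25350189208984 
 [[404.20001220703125, 31.600000381469727], [532.7999877929688, -7.099999904632568], [600.0999755859375, 216.8000030517578], [471.6000061035156, 255.5]]
car man [[ 509.5 -172.8    6. ]
 [ 547.3 -261.8    6. ]
 [ 513.1 -278.1    6. ]
 [ 474.4 -188.8    6. ]]
disc [[ 512.7 -227.4    6. ]] posttop [[ 523.3 -255.1   40. ]]
lip man [[567.2 222.4  49. ]
 [539.4 124.7  49. ]
 [455.8 147.9  49. ]
 [483.1 244.7  49. ]]
deck man [[581.8 216.1  30. ]
 [518.7  -1.9  30. ]
 [404.4  30.2  30. ]
 [468.5 248.   30. ]]
others [[ 422.9 -249.1    6. ]
 [ 609.3 -215.2    6. ]
 [ 524.3 -368.5    6. ]] [[429.8 -95.3   6. ]
 [598.6 -95.2   6. ]
 [328.2 304.7   6. ]
 [764.5 210.1   6. ]]
side car [[ 473.  -187.4    6. ]
 [ 508.8 -173.     6. ]
 [ 547.7 -262.1    6. ]
 [ 512.4 -277.4    6. ]]
side lip [[456.2 148.9  49. ]
 [539.5 124.5  49. ]
 [564.9 220.8  49. ]
 [481.4 244.5  49. ]]
side deckfront [[403.1  25.4  30. ]
 [516.9  -7.1  30. ]]
```

The measurements agree with each other and with the given sizes. The carrier centre is about (511,-224.5) with yaw 113°, and the mouth is about (497.6,137.3) with stage yaw 74°. I'll grip across the post with the jaws along carrier x, so the push goes straight through a finger. First I'll hover over the post and check.

```bash
cat >> h.py <<'E'
def q_yaw(deg):
    t=np.radians(deg); c,s=np.cos(t),np.sin(t)
    return R.from_matrix(np.array([[c,s,0],[s,-c,0],[0,0,-1]]).T.reshape(3,3).T if False else np.column_stack([[c,s,0],[s,-c,0],[0,0,-1]])).as_quat()
E
python3 - <<'E'
from h import *
goto([522.8,-252.1,140],q_yaw(113.2)); grip(50,60)
p,q=current_tcp_pos(),current_tool_rot()
c=read_camera("wrist"); cv2.imwrite("pics/w1.png",c["frame"]); print(current_time(),p,current_joints(),current_width(),current_force())
np.save("w1T.npy",wristT(c,p,q))
E
```

```text
3.775 [ 522.82327855 -252.03176938  140.00560994] [-5.75153634e-01  4.58217138e-01 -1.51547692e-01  9.61078014e-01
  1.43959796e-05 -9.80143066e-01] 49.853435900109645 [-0.21976907  0.44313949 -0.61120847]
```

View pics/w1.png

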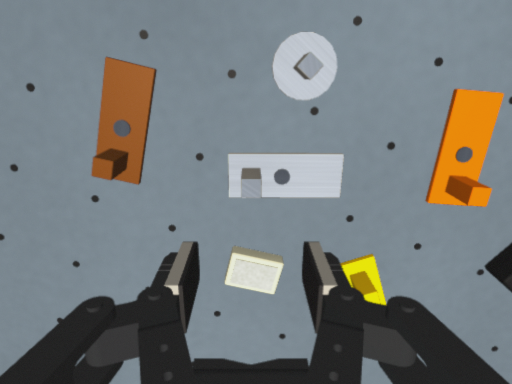

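The wrist view shows the carrier square to the tool, x 228–343, y 154–198. The post top is at about (251,187).

```bash
python3 - <<'E'
from h import *
im=cv2.imread("pics/w1.png"); cv2.imwrite("pics/w1c.png",cv2.resize(im[140:210,215:355],None,fx=5.5,fy=5.5,interpolation=cv2.INTER_CUBIC))
E
```

```text
(no output)
```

View pics/w1c.png

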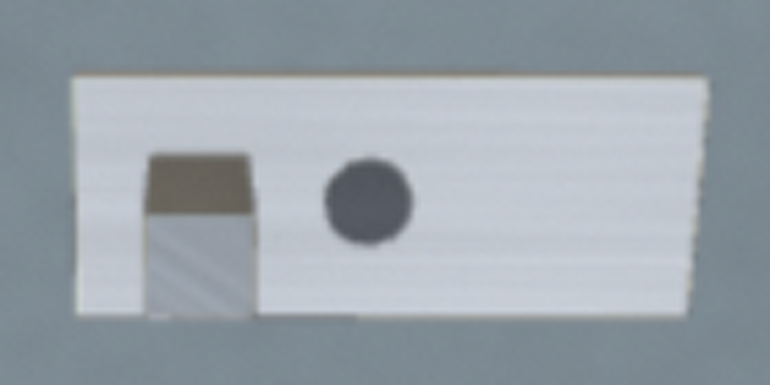

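```bash
python3 - <<'E'
from h import *
c=read_camera("wrist"); T=np.load("w1T.npy")
px=lambda L:[[215+(x+.5)/5.5-.5,140+(y+.5)/5.5-.5] for x,y in L]
A=onplane(c,px([(72,76),(709,80),(688,317),(77,317)]),6,T)[:,:2]; B=onplane(c,px([(145,214),(252,214),(256,317),(146,317)]),40,T)[:,:2]
e=A[1]-A[0]; e2=A[2]-A[3]
print(A.round(1),B.round(1)); print("ang",[np.degrees(np.arctan2(v[1],v[0])) for v in (e,e2)],np.linalg.norm(e),np.linalg.norm(e2),np.linalg.norm(A[3]-A[0]))
print("centre",A.mean(0),"post",B.mean(0)); u=(e+e2);u/=np.linalg.norm(u); print("post from plate",A.mean(0)-30*u)
E
```

```text
[[ 512.5 -277.3]
 [ 473.8 -185.3]
 [ 510.1 -169.6]
 [ 549.5 -261.5]] [[ 518.9 -261.2]
 [ 512.9 -247.4]
 [ 526.9 -240.7]
 [ 533.1 -255.2]]
ang [np.float64(112.85189638812122), np.float64(113.18306264799266)] 99.78454421577997 100.01185025264498 40.15949668293657
centre [ 511.45504657 -223.40835143] post [ 522.93437082 -251.12211096]
post from plate [ 523.18549535 -251.01988111]
```

Wrist and top measurements agree within 1 mm, so I'll grasp and lift.

```bash
python3 - <<'E'
from h import *
Q=q_yaw(113.0)
goto([523,-251.1,60],Q); line_to([523,-251.1,9],Q,speed=80)
print("f",current_force(),current_tcp_pos()); grip(10,90)
print("w",current_width(),current_force(),current_tcp_pos())
line_to([523,-251.1,80],Q,speed=80)
p,q=current_tcp_pos(),current_tool_rot()
c=read_camera("wrist"); cv2.imwrite("pics/w2.png",c["frame"]); np.save("w2T.npy",wristT(c,p,q))
print(current_time(),current_width(),current_force(),p)
E
```

```text
f [-0.28584469 -0.14643594  0.27019582] [ 523.32173443 -251.29212849    9.37973954]
w 14.784407524939782 [-0.12943775  0.6401466   6.60616052] [ 523.39195891 -251.36360534    9.70374038]
6.525 14.440236603631547 [-0.57332948 -0.51418735 -2.75381023] [ 522.62276544 -250.87600169   79.4584721 ]
```

View pics/w2.png

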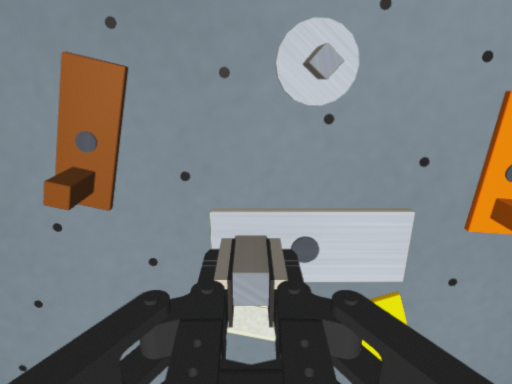

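The carrier is held (width 14.4 mm, weight about 2 N). Its far edge is at y≈210, with the right corners at about (413,212) and (404,282). Next I'll measure the tip in the tool frame.

```bash
python3 - <<'E'
from h import *
im=cv2.imread("pics/w2.png"); cv2.imwrite("pics/w2c.png",cv2.resize(im[195:310,195:425],None,fx=3.4,fy=3.4,interpolation=cv2.INTER_CUBIC))
E
```

```text
(no output)
```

View pics/w2c.png

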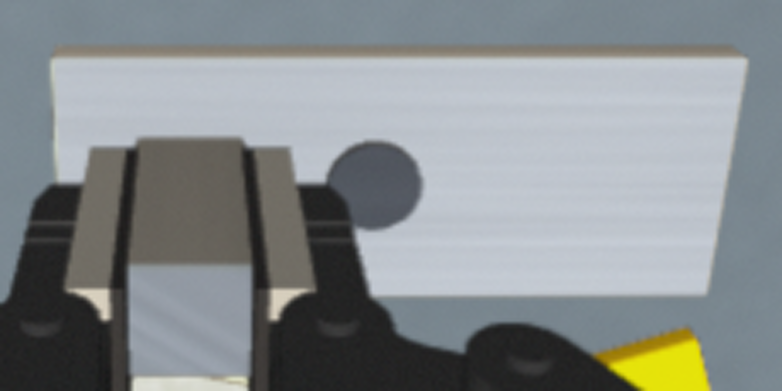

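```bash
python3 - <<'E'
from h import *
c=read_camera("wrist"); H=np.array(c["hand_eye"])
px=lambda L:[[195+(x+.5)/3.4-.5,195+(y+.5)/3.4-.5] for x,y in L]
for z in (1,2,3,4,5):  # plate-top height in tool coords (z along fingers); expected 9-6=+3
    A=onplane(c,px([(51,57),(748,57),(708,295),(375,185)]),z,H)
    print(z,A[:,:2].round(1).tolist(),"L",np.linalg.norm(A[1]-A[0]).round(1),"W",np.linalg.norm(A[2]-A[1]).round(1),"yaw",np.degrees(np.arctan2(A[1,1]-A[0,1],A[1,0]-A[0,0])).round(2),"tip",((A[1]+A[2])/2)[:2].round(1))
E
```

```text
1 [[-19.0, -21.2], [78.7, -21.2], [79.0, 17.9], [27.3, -1.1]] L 97.7 W 39.1 yaw 0.05 tip [78.9 -1.6]
2 [[-19.1, -20.8], [79.3, -20.7], [79.6, 18.6], [27.5, -0.5]] L 98.4 W 39.4 yaw 0.05 tip [79.4 -1.1]
3 [[-19.3, -20.4], [79.8, -20.3], [80.1, 19.3], [27.7, 0.1]] L 99.1 W 39.6 yaw 0.05 tip [80.  -0.5]
4 [[-19.4, -20.0], [80.4, -19.9], [80.7, 20.0], [27.9, 0.6]] L 99.8 W 39.9 yaw 0.05 tip [80.5  0.1]
5 [[-19.5, -19.6], [80.9, -19.5], [81.2, 20.7], [28.1, 1.2]] L 100.4 W 40.2 yaw 0.05 tip [81.1  0.6]
```

Grip confirmed: the tip is at about (80.3, -0.2) mm in the tool frame, with yaw error about 0. I'll move to just in front of the lip, still high, and look.

```bash
cat >> h.py <<'E'
M=np.array([497.6,137.3]); YAW=74.0
def tcp_for(tipx,tipy,under,M=None,yaw=None):
    M=globals()["M"] if M is None else M; yaw=YAW if yaw is None else yaw
    t=np.radians(yaw);u=np.array([np.cos(t),np.sin(t)]);n=np.array([-u[1],u[0]])
    # tool y = -stage y ; tip at tool (80.3,-0.2)
    p=np.array(M)+(tipx-80.3)*u+(tipy-0.2)*n
    return [p[0],p[1],under+9.5]
E
python3 - <<'E'
from h import *
goto(tcp_for(-20,0,75),q_yaw(YAW)); line_to(tcp_for(-20,0,45),q_yaw(YAW),speed=80); hold(.2)
p,q=current_tcp_pos(),current_tool_rot()
c=read_camera("wrist"); cv2.imwrite("pics/w3.png",c["frame"]); np.save("w3T.npy",wristT(c,p,q))
t=read_camera("top"); cv2.imwrite("pics/t3.png",cv2.resize(t["frame"][150:260,180:310],None,fx=5,fy=5,interpolation=cv2.INTER_CUBIC))
s=read_camera("side"); cv2.imwrite("pics/s3.png",cv2.resize(s["frame"][120:260,170:310],None,fx=4,fy=4,interpolation=cv2.INTER_CUBIC))
print(current_time(),current_width(),current_force(),p,tcp_for(-20,0,45))
E
```

```text
8.5917 14.518801575315296 [-0.12850623 -0.63368777 -0.91207885] [470.58152697  40.74771075  54.95278677] [np.float64(470.1458255507427), np.float64(40.83032442622323), 54.5]
```

View pics/w3.png

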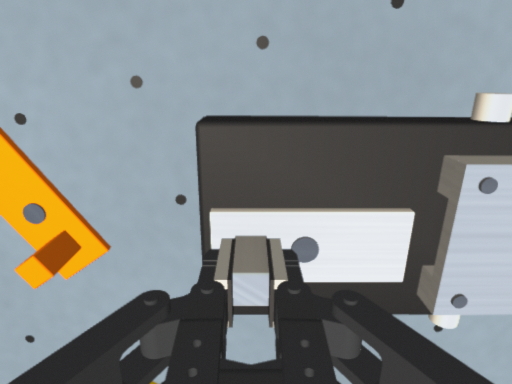

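View pics/t3.png

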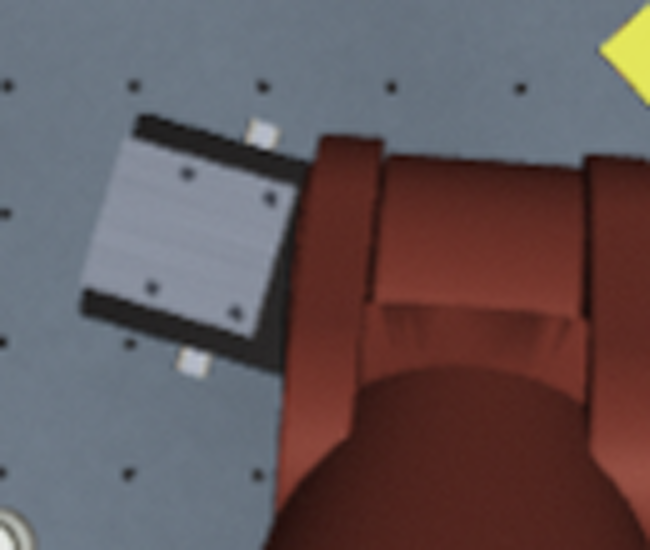

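View pics/s3.png

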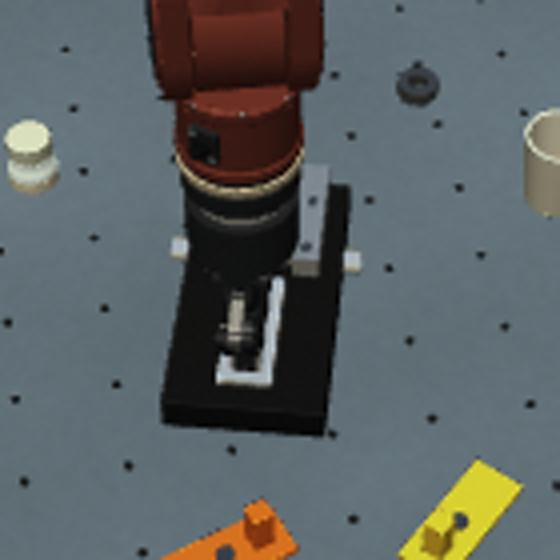

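The wrist view shows the carrier parallel to the stage. The lip's front-top edge runs about (457,163) to (437,315), and the deck's long edges are at y≈122 and y≈315. I'll enlarge it to check the lateral alignment.

```bash
python3 - <<'E'
from h import *
im=cv2.imread("pics/w3.png"); cv2.imwrite("pics/w3c.png",cv2.resize(im[105:345,352:512],None,fx=2.5,fy=2.5,interpolation=cv2.INTER_CUBIC))
cv2.imwrite("pics/w3d.png",cv2.resize(im[105:345,190:350],None,fx=2.5,fy=2.5,interpolation=cv2.INTER_CUBIC))
E
```

```text
(no output)
```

View pics/w3c.png

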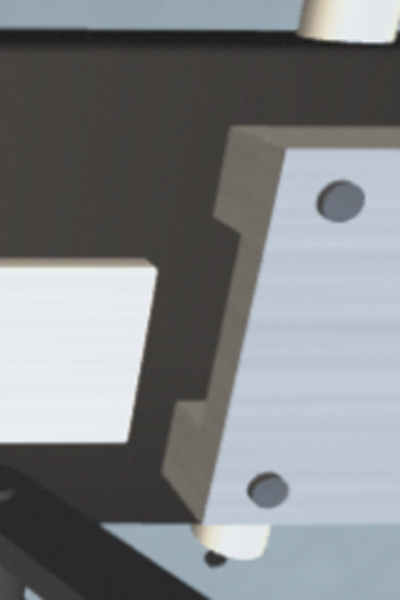

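View pics/w3d.png

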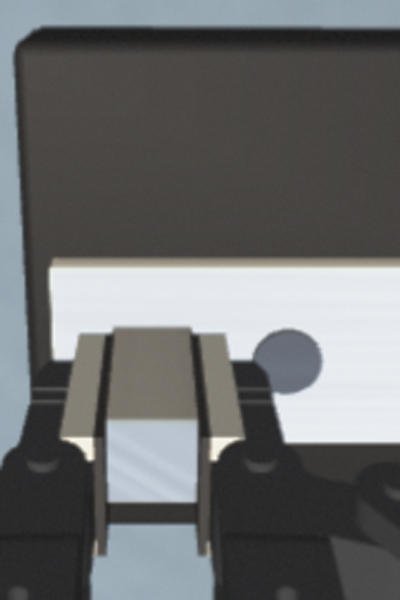

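```bash
python3 - <<'E'
from h import *
c=read_camera("wrist"); T=np.load("w3T.npy")
px=lambda L,u0:[[u0+(x+.5)/2.5-.5,105+(y+.5)/2.5-.5] for x,y in L]
t=np.radians(74);u=np.array([np.cos(t),np.sin(t)]);n=np.array([-u[1],u[0]])
def st(P): d=P[:,:2]-M; return np.c_[d@u,d@n].round(1).tolist()
print("lip top front corners (exp 0,+43;0,-43)",st(onplane(c,px([(285,148),(203,523)],352),49,T)))
print("deck-level block pts (exp 0,43;0,23;0,-23;0,-43)",st(onplane(c,px([(232,127),(213,215),(178,403),(163,472)],352),30,T)))
print("deck long edge y+60",st(onplane(c,px([(400,47)],352),30,T)),st(onplane(c,px([(45,47),(395,47)],190),30,T)))
print("deck back",st(onplane(c,px([(20,60),(32,345)],190),30,T)))
for zz in (50,51,52): print("tongue corners top",zz,st(onplane(c,px([(157,269),(128,442)],352),zz,T)), "back",st(onplane(c,px([(51,267)],190),zz,T)))
E
```

```text
lip top front corners (exp 0,+43;0,-43) [[2.3, 43.1], [2.4, -42.9]]
deck-level block pts (exp 0,43;0,23;0,-23;0,-43) [[2.9, 42.7], [2.5, 23.1], [2.9, -24.0], [2.6, -43.5]]
deck long edge y+60 [[34.8, 59.6]] [[-120.8, 59.2], [-49.8, 59.2]]
deck back [[-126.0, 56.6], [-126.7, -8.4]]
tongue corners top 50 [[-18.7, 18.8], [-18.4, -20.9]] back [[-118.9, 19.4]]
tongue corners top 51 [[-19.3, 19.3], [-18.9, -20.2]] back [[-118.8, 19.8]]
tongue corners top 52 [[-19.8, 19.7], [-19.5, -19.6]] back [[-118.6, 20.2]]
```

Measured in the stage frame, the carrier is centred within 0.5 mm and square, and the mouth is 2.5 mm further in than I assumed. Next is a guarded touch-down on the bare deck, a slight raise, and then under the lip.

```bash
python3 - <<'E'
import re
s=open("h.py").read().replace("M=np.array([497.6,137.3])","M=np.array([497.6,137.3])+2.5*np.array([np.cos(np.radians(74)),np.sin(np.radians(74))])")
open("h.py","w").write(s)
E
python3 - <<'E'
from h import *
Q=q_yaw(YAW)
line_to(tcp_for(-15,0,34),Q,speed=60); hold(.2)
f0=np.mean([current_force() for _ in range(5)],0); print("f0",f0,current_tcp_pos())
z=34
while z>27:
    z-=0.5; line_to(tcp_for(-15,0,z),Q,speed=20); hold(.05)
    f=np.mean([current_force() for _ in range(3)],0)-f0
    print(z,current_tcp_pos()[2].round(2),f.round(2))
    if f[2]>3: break
zr=z+1.5; line_to(tcp_for(-15,0,zr),Q,speed=30); hold(.1)
print("zr",zr,current_force()-f0,current_time()); open("zr","w").write(repr((zr,f0.tolist())))
E
```

```text
f0 [-0.10782572  0.34687261 -1.37824746] [472.27151083  48.00356335  43.55476969]
33.5 43.06 [-0.4  -0.52 -1.64]
33.0 42.5 [ 0.84 -0.53 -0.44]
32.5 41.99 [ 0.52 -0.33  0.29]
32.0 41.49 [ 0.87  0.44 -0.5 ]
31.5 40.98 [ 0.16  0.18 -1.21]
31.0 40.47 [ 0.82 -0.27 -0.53]
30.5 40.0 [ 0.28  0.31 -1.11]
30.0 39.66 [-1.26 -0.26  5.35]
zr 31.5 [-0.17479044 -0.53882998 -0.65554878] 11.9667
```

Deck touched where expected. Sliding in with force checks.

```bash
python3 - <<'E'
from h import *
Q=q_yaw(YAW); zr,f0=eval(open("zr").read()); f0=np.array(f0)
t=np.radians(74);u=np.array([np.cos(t),np.sin(t),0]);n=np.array([-u[1],u[0],0])
def F(k=3):
    f=np.mean([current_force() for _ in range(k)],0)-f0; return np.array([f@u,f@n,f[2]])
x=-15; log=[]
while x<47:
    x+= 3 if x<18 else 0.5
    line_to(tcp_for(x,0,zr),Q,speed=30); 
    f=F(); p=current_tcp_pos(); a=(p[:2]-M)@u[:2]+80.3
    log.append((x,round(a,1),*f.round(1)))
    if f[0]<-13 or abs(f[1])>12 or abs(f[2])>15 or (x<18 and f[0]<-5): break
for l in log: print(*l)
print(current_time(),current_width(),current_tcp_pos())
E
```

```text
-12 -11.8 -0.3 -0.6 -1.0
-9 -8.8 0.2 -0.5 -0.4
-6 -5.8 -1.2 0.3 -0.4
-3 -2.8 -0.4 -0.2 0.2
0 0.1 -0.8 -0.4 -0.8
3 3.2 -0.7 -0.9 -0.4
6 6.2 -0.7 -0.5 0.1
9 9.2 -0.5 -0.3 -1.2
12 12.2 -0.4 0.4 -0.1
15 15.1 -0.9 0.1 -0.8
18 18.1 -1.1 -0.2 -0.4
18.5 18.5 -0.8 0.5 -0.2
19.0 19.0 0.2 -0.0 -0.1
19.5 19.5 0.4 -0.5 -0.4
20.0 20.0 -0.0 -0.2 0.1
20.5 20.5 -1.2 0.0 -0.5
21.0 21.0 -0.1 0.1 -0.8
21.5 21.5 -0.5 -0.1 -0.7
22.0 22.0 0.3 0.4 -0.8
22.5 22.5 -0.4 0.3 -0.7
23.0 23.0 -0.2 -0.9 -0.9
23.5 23.5 -0.8 0.8 -1.0
24.0 24.0 -0.5 -0.4 -0.4
24.5 24.5 -0.4 0.1 -0.6
25.0 25.0 -0.2 -0.0 0.3
25.5 25.5 -0.2 0.3 -0.4
26.0 26.0 -0.4 -0.5 -0.6
26.5 26.5 -0.3 -0.4 0.4
27.0 27.0 -0.2 0.2 0.3
27.5 27.5 0.2 0.2 -0.7
28.0 28.0 -0.7 0.7 0.1
28.5 28.5 -0.7 0.6 0.3
29.0 29.0 -0.3 0.2 -1.5
29.5 29.5 0.3 -0.4 -0.4
30.0 30.0 -0.1 -0.1 0.3
30.5 30.5 -1.3 -0.6 -0.8
31.0 31.0 0.0 0.1 0.2
31.5 31.5 0.1 -0.5 -1.0
32.0 31.6 -2.9 -0.1 0.4
32.5 32.3 -3.8 0.4 -0.1
33.0 32.9 -3.7 -0.1 -0.2
33.5 33.5 -3.9 -1.3 0.0
34.0 34.0 -5.1 0.5 0.7
34.5 34.4 -5.2 -0.1 0.1
35.0 34.9 -4.7 -0.2 -0.6
35.5 35.4 -5.1 0.1 0.1
36.0 35.8 -6.3 -0.5 -0.3
36.5 36.3 -6.1 -0.7 0.6
37.0 36.8 -5.6 0.3 -0.1
37.5 37.2 -7.0 0.0 -0.1
38.0 37.7 -7.6 -0.1 0.8
38.5 38.1 -6.6 1.1 0.9
39.0 38.6 -6.9 -0.7 0.8
39.5 39.0 -8.9 -1.0 1.0
40.0 39.5 -8.6 -0.6 1.7
40.5 39.9 -7.7 -0.8 1.5
41.0 40.4 -7.9 0.1 1.2
41.5 40.8 -7.7 -0.6 1.4
42.0 41.3 -10.0 0.2 2.1
42.5 41.7 -9.8 0.3 2.2
43.0 41.8 -11.5 -0.4 3.0
43.5 41.9 -14.0 0.5 4.4
27.4667 14.546093224910921 [487.79482913 102.72219658  41.06515   ]
```

First contact was felt at 31.6 mm and the rigid stop at about 41.7 mm, which is 10 mm of travel. I'll press a little further for margin, check that it's steady, and take a last look.

```bash
python3 - <<'E'
from h import *
Q=q_yaw(YAW); zr,f0=eval(open("zr").read()); f0=np.array(f0)
t=np.radians(74);u=np.array([np.cos(t),np.sin(t),0]);n=np.array([-u[1],u[0],0])
def F(k=8):
    f=np.mean([current_force() for _ in range(k)],0)-f0; return np.array([f@u,f@n,f[2]])
def rep(x): print(x,((current_tcp_pos()[:2]-M)@u[:2]+80.3).round(2),F().round(1),current_tcp_pos()[2].round(2),current_width().round(2))
x=43.5; rep(x)
while x<45 and F()[0]>-16.5:
    x+=.25; line_to(tcp_for(x,0,zr),Q,speed=15); hold(.1); rep(x)
for _ in range(4): hold(.4); rep(x)
p,q=current_tcp_pos(),current_tool_rot(); print("tool yaw/tilt",R.from_quat(q).as_matrix().round(4).tolist())
c=read_camera("wrist"); cv2.imwrite("pics/w4.png",c["frame"]); np.save("w4T.npy",wristT(c,p,q)); print(current_time())
E
```

```text
Traceback (most recent call last):
AttributeError: 'float' object has no attribute 'round'
```

```bash
python3 - <<'E'
from h import *
Q=q_yaw(YAW); zr,f0=eval(open("zr").read()); f0=np.array(f0)
t=np.radians(74);u=np.array([np.cos(t),np.sin(t),0]);n=np.array([-u[1],u[0],0])
def F(k=8):
    f=np.mean([current_force() for _ in range(k)],0)-f0; return np.array([f@u,f@n,f[2]])
def rep(x): print(x,((current_tcp_pos()[:2]-M)@u[:2]+80.3).round(2),F().round(1),round(float(current_tcp_pos()[2]),2),round(float(current_width()),2))
x=43.5; rep(x)
while x<45 and F()[0]>-16.5:
    x+=.25; line_to(tcp_for(x,0,zr),Q,speed=15); hold(.1); rep(x)
for _ in range(4): hold(.4); rep(x)
p,q=current_tcp_pos(),current_tool_rot(); print("tool",R.from_quat(q).as_matrix().round(4).tolist())
c=read_camera("wrist"); cv2.imwrite("pics/w4.png",c["frame"]); np.save("w4T.npy",wristT(c,p,q)); print(current_time())
E
```

```text
43.5 41.86 [-14.    0.5   4.4] 41.07 14.55
43.75 41.89 [-14.5  -0.3   4.4] 41.06 14.26
44.0 41.9 [-15.    1.    5.3] 41.06 14.44
44.25 41.95 [-18.1  -0.8   6.2] 41.06 14.69
44.25 41.94 [-17.6   0.3   5.9] 41.07 14.49
44.25 41.93 [-17.7  -0.9   5.7] 41.04 14.52
44.25 41.93 [-17.   -0.8   5.6] 41.05 14.44
44.25 41.96 [-17.3  -1.    6.1] 41.09 14.62
tool [[0.2769, 0.9609, -0.0013], [0.9609, -0.2769, -0.0045], [-0.0047, -0.0, -1.0]]
30.1667
```

View pics/w4.png

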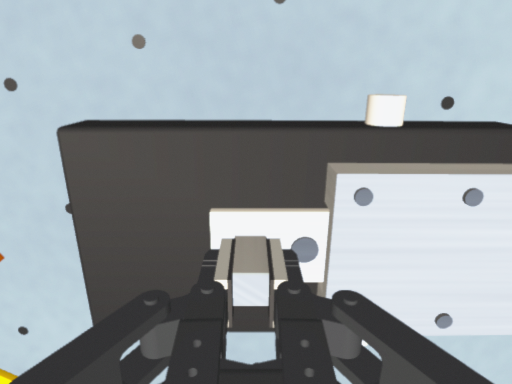

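The disc at (305,249) and the plate edge at y≈210 sit exactly where they were after the lift, so the carrier hasn't slipped or tilted in the grip. The tongue is under the lip, square, and the push is steady at about 17 N. Handing in.

```bash
python3 - <<'E'
from rig import *
print(job_done()); print(current_time())
E
```

```text
the job is handed in; nothing more can be done
None
the job is handed in; nothing more can be done
```

I gripped the carrier by its post and slid the tongue under the lip. I felt the spring contact at about 31.6 mm and pushed on to its stop at about 41.8 mm. I handed in at about 30 s, still gripping and pressing; no verdict is reported.

**Last checks:**
- **Push:** a steady 17 N or so in, plus about 6 N down onto the deck, with no drift over 1.6 s.
- **Travel:** about 10 mm between first touch and the stop, so the contact should be bottomed. I read this from the forces and arm position, since the contact itself can't be seen.
- **Alignment:** the tool was square to the measured stage direction within about 0.1° and tilted about 0.3°. The carrier looked centred within about 0.5 mm in front of the lip, and had not shifted in the fingers at the end.
- **Bystanders:** no unexpected forces on the way; I did not re-measure their positions afterwards.

**Disagreement:** my first estimate of the lip's front edge was 2.5 mm short. The wrist camera showed this before I went in, and I corrected for it.

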